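# Make up a suede kit and a leather kit

## Robot

A 6-joint arm with a two-finger parallel gripper is mounted at the origin on the work surface. World frame = base frame: x ahead of the robot, y to its left, z up, the work surface at z = 0. Lengths are in m, angles in degrees, forces in N, time in s.
With the tool pointing down it reaches from about 0.325 to 0.9 m from the base axis. Payload 3.5 kg.
Tool frame: the origin (TCP) lies midway between the tips of the shut fingers; the grasp point (between the pads) lies 19 mm behind it (ctrl.tcp_to_grasp is the distance from the TCP to the grasp point, in m); z points along the fingers, x is the direction in which the jaws open and shut, and the axes are right-handed (so a half turn about z gives the same grasp; the last joint's range is limited). The gripper opens to 85 mm and grips with 20 to 120 N. Pads are 22 mm wide; open, the fingers measure 114 mm over their backs; the gripper's body (76 mm by 85 mm) begins 54 mm behind the grasp point. The pads swing forward as they close: fully open they stand 13 mm farther back than shut.
Start: joints at [70.852, 15.837, -1.513, 72.651, 0, 84.076], TCP at [0.143, 0.608, 0.196] pointing down, gripper open.
Joint ranges: [-178.77, 178.77], [-48.84, 107.48], [-61.69, 71.31], [-111.58, 123.2], [-90, 87.43], [-180, 180]. Speed limits (degrees/s): [147.25, 147.25, 180, 180, 180, 180].

## Interface

Orientations are given as [roll, pitch, yaw] about the fixed x, y, z axes, in that order (R = Rz(yaw) Ry(pitch) Rx(roll)).
In Python, from station import ctrl gives the robot as it stands. Calls block until the motion is done:
- ctrl.movep(position, orientation): joint-space move of the TCP to a pose.
- ctrl.move_straight(position, orientation=None, vel=0.15): straight line of the TCP; orientation=None keeps the orientation; vel is the mean speed in m/s.
- ctrl.movej(angles): joint-space move.
- ctrl.ungrasp() and ctrl.gripper_close(grasp_force=None): open the fingers fully, or close them until they stop; grasp_force is the grip in N (None keeps the last).
- ctrl.wait(seconds).
- ctrl.inverse_kinematics(position, orientation): joint angles nearest the present ones, or None.
- ctrl.sense(): the state.
- ctrl.camera(name): name is "scene" or "side" or "wrist"; returns a dict with "color" (400x640x3 uint8, red, green, blue), "fx", "fy", "cx", "cy" (pixels), "k1" (the pictures are not rectified: a ray, as slopes to the right and down, at radius r is drawn at 1 + k1 r^2 times it, then the intrinsics apply), "origin" and "attitude" of the camera in the world; the wrist camera has in their place "mount" (4x4, takes a point from camera to tool coordinates, whose origin is the TCP and whose axes are the tool frame's). Camera axes: x right, y down, z forward; pixel columns grow to the right and rows downward; lengths in m; the calibration is good to about 2 mm. A picture is of the moment at which its call begins: read the wrist's pose just before it. There is no depth.
A pose or a line that the arm cannot do raises ctrl.Unreachable and nothing moves.
- ctrl.hand_in(): hands the job in, once; it reports no verdict.
The state is a dict: "t": time; "joint_positions": joint angles; "qd": joint speeds; "effort": joint torques, N m; "position": TCP position; "tool_rot": TCP orientation; "contact_force": force on the tool from outside, world axes, zero at the start; "torque": the same for the moment, N m; "finger_gap": finger opening in m.
Only numpy, scipy, OpenCV 4.12 (cv2) and the standard library are available. Lean on these libraries where they do the work, as an engineer would, in place of code of your own. Each camera call takes 0.05 s, during which the arm holds its last target. There are 200 camera calls.

## Task

Make up the two shoe-care kits: the suede brush and the eraser go into the blue tray, the bristle brush and the black-topped tin into the brown wooden tray. Set each thing down flat and the same way up as it lies now, centred on its own white patch (a brush on the long one, the eraser on the short rectangle, the tin on the circle), with the brushes and the eraser lying along their patches, either way round. Leave the yellow-topped tin, the saucer and the clip with the shoehorn where they are.

Things in the scene. Friction and masses are not known exactly. Their poses are not given: they have to be found in the camera images.
- blue_tray: Shallow blue tray, for the suede kit. Fixed; origin at the centre of its underside. 140 mm along its x by 190 mm along its y, walls 4 mm thick and 12 mm high in all, flat inner floor 4 mm above the table. On the floor two flat white patches: a long one (124 x 54 mm, long side along the tray's x) centred at x 0, y +45 mm, for the brush, and a short rectangular one (75 x 44 mm, long side along x) centred at x 0, y -45 mm, for the eraser.
- wood_tray: Shallow dark-brown wooden tray, for the leather kit. Fixed; origin at the centre of its underside. 140 mm along its x by 190 mm along its y, walls 4 mm thick and 12 mm high in all, flat inner floor 4 mm above the table. On the floor two flat white patches: a long one (124 x 54 mm, long side along the tray's x) centred at x 0, y +45 mm, for the brush, and a round one (68 mm across) centred at x 0, y -45 mm, for the tin.
- suede_brush: Curved orange plastic suede brush lying on its back, with green rubber nubs on top. About 114 mm long along its x, 40 mm wide along its y with flat upright sides, body 22 mm high in the middle (nubs to 29 mm); the underside is flat over the middle 64 mm and the ends curve up. Origin at the centre of its underside, z up. 90 g.
- bristle_brush: Shoe brush standing on its bristles: brown wooden back 120 mm long (its x), 44 mm wide (its y), from 20 to 42 mm up, over a stiff black bristle block 106 x 36 mm, from 0 to 20 mm up. Origin at the centre of its underside, z up. 130 g.
- eraser: Suede eraser: red block in a white sleeve, 66 mm long (its x), 34 mm wide (its y), 30 mm high. Origin at the centre of its underside, z up. 50 g.
- black_tin: Round steel polish tin with a black top disc, 60 mm across at the lid (18 to 29 mm up), 58 mm below it, 29 mm high; flat underside. Origin at the centre of its underside, z up. 120 g.
- yellow_tin: The same tin with a yellow top disc; belongs to neither kit and stays where it is. Origin at the centre of its underside, z up. 
- saucer: White ceramic saucer, 104 mm across, 18 mm high; stays where it is. Origin at the centre of its underside, z up. 
- horn_clip: Steel spring clip on a grey base (90 x 50 mm), gripping a folded shoehorn 104 mm long along x; 36 mm high; stays where it is. Origin at the centre of its underside, z up. 
Not all that is in view belongs to the job. Leave any pink look-alike of the bristle_brush alone.

How it is judged (in metres and radians):
At the end, for the whole second after the job is handed in: All four released and at rest on their own patch's floor: within 12 mm of its centre along each tray axis, upright within 7 degrees; brushes and eraser within 15 degrees of the patch, either way round. Yellow tin, saucer and clip within 20 mm of their start (x of suede_brush in the frame of blue_tray between -0.012 and 0.012 m and y of suede_brush in the frame of blue_tray between 0.033 and 0.057 m and z of suede_brush in the frame of blue_tray between 0 and 0.008 m and angle between each of suede_brush, eraser, bristle_brush, black_tin's own z axis and vertical below 0.12 rad and linear speed of each of suede_brush, eraser, bristle_brush, black_tin below 0.02 m/s and angular speed of each of suede_brush, eraser, bristle_brush, black_tin below 0.2 rad/s and angle between the x axis of each of suede_brush, eraser and the x axis of blue_tray, either way round below 0.26 rad and x of eraser in the frame of blue_tray between -0.012 and 0.012 m and y of eraser in the frame of blue_tray between -0.057 and -0.033 m and z of eraser in the frame of blue_tray between 0 and 0.008 m and x of bristle_brush in the frame of wood_tray between -0.012 and 0.012 m and y of bristle_brush in the frame of wood_tray between 0.033 and 0.057 m and z of bristle_brush in the frame of wood_tray between 0 and 0.008 m and angle between the x axis of bristle_brush and the x axis of wood_tray, either way round below 0.26 rad and x of black_tin in the frame of wood_tray between -0.012 and 0.012 m and y of black_tin in the frame of wood_tray between -0.057 and -0.033 m and z of black_tin in the frame of wood_tray between 0 and 0.008 m and distance of each of yellow_tin, saucer, horn_clip from where it was at the start of the episode below 0.02 m); the robot touches nothing.
It fails at once if the yellow-topped tin is moved or knocked (more than 20 mm) (distance of yellow_tin from where it was at the start of the episode above 0.02 m).
It fails at once if the saucer is moved or knocked (more than 20 mm) (distance of saucer from where it was at the start of the episode above 0.02 m).
It fails at once if the clip with the shoehorn is moved or knocked (more than 20 mm) (distance of horn_clip from where it was at the start of the episode above 0.02 m).
It also fails if it takes over 120 s, if anything falls off the work surface, if the arm or the gripper's body presses on something with over 40 N, if the wrist force passes 120 N, or if a joint passes its speed limit or range.

## Working session

There is one attempt and no reset: what is moved stays moved. The work goes in short steps, each a Python script; the robot and the scene stay as the last script left them, time stands still between calls to the robot, and variables do not carry over. Pictures are saved under pics/ and viewed, about 12 in all and at most 16, crops included, and the job is handed in when it is done.

```bash
ls; mkdir -p pics; python3 - <<'E'
from station import ctrl
import cv2,numpy as np
s=ctrl.sense();print(s)
for n in("scene","side","wrist"):
    c=ctrl.camera(n);cv2.imwrite(f"pics/{n}0.png",c["color"][:,:,::-1]);print(n,{k:(np.round(v,4).tolist()) for k,v in c.items() if k!="color"})
E
```

```text
pics
{'t': 0.0, 'joint_positions': array([ 7.08518249e+01,  1.58792062e+01, -1.59905359e+00,  7.26515340e+01,
       -8.45193205e-04,  8.40769662e+01]), 'qd': array([ 0.15079857, -0.01435041,  0.03461199, -0.06382228,  0.0807737 ,
       -0.00447202]), 'effort': array([-7.77424411e-04, -4.45511520e+01,  2.95202494e+01,  1.66575290e-02,
       -2.32256718e-05,  2.13688395e-06]), 'position': array([0.14269774, 0.60759287, 0.19453958]), 'tool_rot': array([-1.79987447e+02,  1.29188156e-01,  7.67748738e+01]), 'contact_force': array([0.19890417, 0.27416337, 0.54407009]), 'torque': array([-0.02652804,  0.00962644,  0.00606232]), 'finger_gap': 0.08528038163321303}
scene {'fx': 397.2734, 'fy': 397.2734, 'cx': 316.3373, 'cy': 195.2549, 'k1': 0.0203, 'origin': [0.8924, 0.538, 1.0524], 'attitude': [-149.0443, 0.7753, 145.8252]}
side {'fx': 425.5991, 'fy': 425.5991, 'cx': 323.1667, 'cy': 210.4849, 'k1': 0.0003, 'origin': [0.22, -0.7108, 0.768], 'attitude': [-130.3832, -0.2479, -25.0545]}
wrist {'fx': 357.0739, 'fy': 357.0739, 'cx': 319.8007, 'cy': 199.7326, 'k1': -0.0778, 'mount': [[1.0, 0.0001, -0.0001, 0.0004], [-0.0001, 0.9472, 0.3207, -0.0845], [0.0001, -0.3207, 0.9472, -0.1777], [0.0, 0.0, 0.0, 1.0]]}
```

View pics/scene0.png

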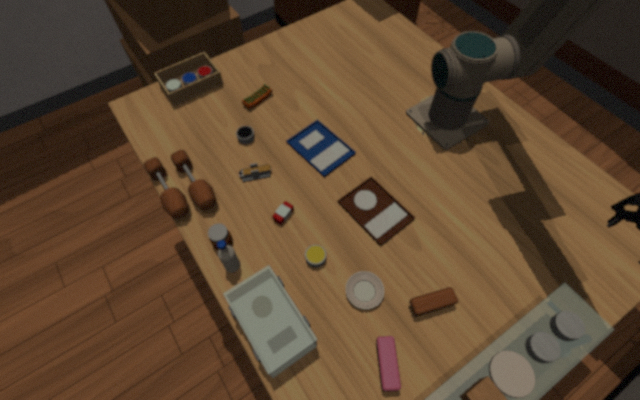

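View pics/side0.png

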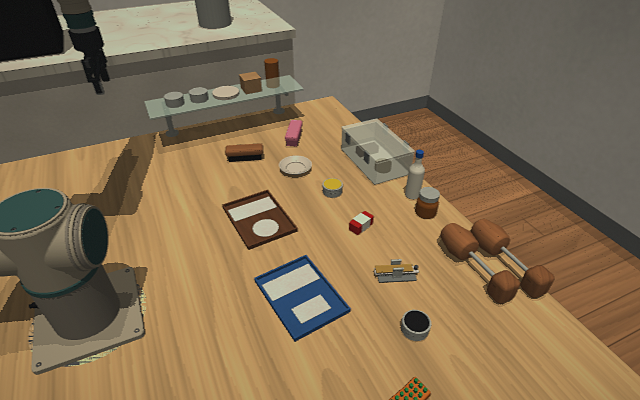

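Scene view:

| Item | Pixel |
|---|---|
| suede brush | (257,97) |
| black tin | (245,134) |
| clip | (255,172) |
| eraser | (284,212) |
| yellow tin | (316,256) |
| saucer | (365,290) |
| bristle brush | (433,302) |
| pink look-alike | (388,363) |
| blue tray | (321,147) |
| wood tray | (376,210) |

A glass shelf stands at the lower right. The side view shows the same layout, with the suede brush cut off at (410,390).

Possible confusions:
- **Bristle brush:** the brown one at (433,302), not the pink one at (388,363).
- **Black tin:** (245,134), not the yellow tin at (316,256).
- **Eraser:** the red and white block at (284,212), not the box items at (190,78).
- **Suede brush:** the only orange and green item, at (257,97).

```bash
cat > h.py <<'E'
from station import ctrl
import cv2,numpy as np
from scipy.spatial.transform import Rotation as R
def rot(a): return R.from_euler('xyz',a,degrees=True).as_matrix()
def shot(n,name=None):
    s=ctrl.sense(); c=ctrl.camera(n)
    if n=="wrist":
        T=np.eye(4);T[:3,:3]=rot(s['tool_rot']);T[:3,3]=s['position'];T=T@np.array(c['mount'])
        c['R'],c['o']=T[:3,:3],T[:3,3]
    else: c['R'],c['o']=rot(c['attitude']),np.array(c['origin'])
    c['bgr']=c['color'][:,:,::-1].copy()
    if name: cv2.imwrite(f"pics/{name}.png",c['bgr'])
    return c
def rays(c,uv):
    uv=np.atleast_2d(np.asarray(uv,float))
    K=np.array([[c['fx'],0,c['cx']],[0,c['fy'],c['cy']],[0,0,1.]])
    p=cv2.undistortPoints(uv[:,None],K,np.array([c['k1'],0,0,0]))[:,0]
    return np.c_[p,np.ones(len(p))]@c['R'].T
def plane(c,uv,z):
    d=rays(c,uv); return c['o']+d*((z-c['o'][2])/d[:,2])[:,None]
def tri(cs,uvs):
    A=np.zeros((3,3));b=np.zeros(3);P=[]
    for c,uv in zip(cs,uvs):
        d=rays(c,uv)[0];d/=np.linalg.norm(d);M=np.eye(3)-np.outer(d,d);A+=M;b+=M@c['o'];P.append((M,c['o']))
    x=np.linalg.solve(A,b); return x,max(np.linalg.norm(M@(x-o)) for M,o in P)
E
python3 - <<'E'
from h import *
a,b=shot("scene"),shot("side")
for n,p,q in [("tin",(245,132),(415,322)),("clip",(255,172),(396,270)),("eraser",(284,211),(361,222)),("yellow",(316,253),(333,186)),("saucer",(365,290),(296,166)),("bristle",(433,300),(244,150)),("pink",(388,360),(293,130)),("blue long",(329,155),(286,281)),("blue short",(312,139),(310,309)),("wood long",(386,220),(253,208)),("wood circ",(366,200),(266,228)),("shelf",(569,326),(174,99))]:
    x,e=tri((a,b),(p,q));print(n,x.round(3),round(e,4))
print("suede",plane(a,(257,96),.025))
E
```

```text
tin [ 0.615 -0.321  0.023] 0.0003
clip [ 0.665 -0.172  0.008] 0.001
eraser [0.666 0.005 0.016] 0.0021
yellow [0.665 0.172 0.021] 0.0026
saucer [0.613 0.329 0.008] 0.0022
bristle [0.488 0.454 0.028] 0.0006
pink [0.676 0.5   0.032] 0.0006
blue long [ 0.424 -0.093  0.002] 0.006
blue short [ 0.438 -0.184  0.   ] 0.0004
wood long [0.43  0.196 0.002] 0.0013
wood circ [ 0.436  0.107 -0.001] 0.0022
shelf [0.329 0.671 0.142] 0.0012
suede [[ 0.50023644 -0.43937505  0.025     ]]
```

```bash
python3 - <<'E'
from h import *
import pickle
p=ctrl.sense()['position'];ctrl.move_straight([p[0],p[1],.30],vel=.2)
V=[]
for i,y in enumerate((.36,.16,-.12,-.34)):
    ctrl.movep([.45,y,.25],[180,0,90]);ctrl.wait(.2);V.append(shot("wrist",f"w{i}"))
pickle.dump(V,open("V.pkl","wb"))
print(ctrl.sense()['t'])
cv2.imwrite("pics/m1.png",cv2.resize(np.vstack([np.hstack([V[0]['bgr'],V[1]['bgr']]),np.hstack([V[2]['bgr'],V[3]['bgr']])]),(800,500),interpolation=cv2.INTER_AREA))
E
```

```text
6.1833
```

View pics/m1.png

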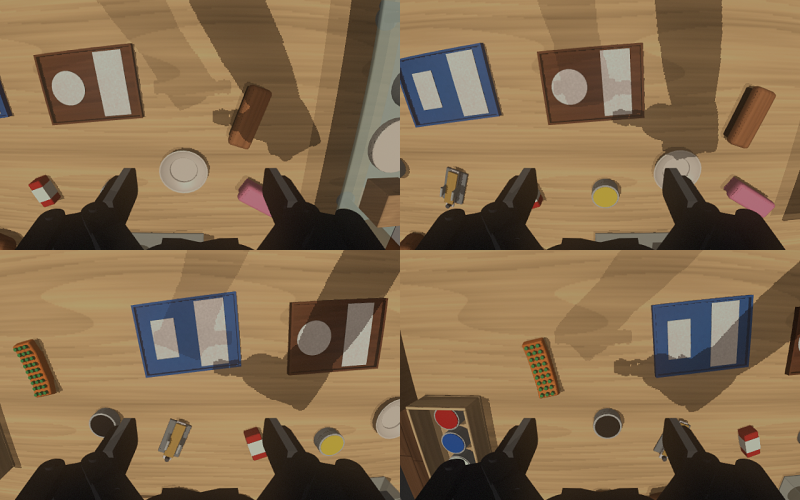

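View (full-frame pixels = ×1.6):

| Frame | Items and pixels |
|---|---|
| w0 (top left) | wood tray (145,135), brown brush (400,185), saucer (295,275), eraser (72,303), shelf edge at columns 540–610 |
| w1 (top right) | both trays, brush (560,187), pink (560,310), yellow tin (330,310) |
| w2 (bottom left) | suede brush (57,190), black tin (165,275), eraser (410,310), both trays |
| w3 (bottom right) | suede brush (230,188), black tin (332,277), eraser (558,308), blue tray |

Next I segment by colour.

```bash
python3 - <<'E'
from h import *
import pickle
V=pickle.load(open("V.pkl","rb"))
for n,i,u,v in [("bristle",1,558,190),("bristle",0,400,180),("bristleshadow",0,405,150),("table",1,400,60),("tableshadow",1,500,80),("woodtray",1,235,95),("woodtray",0,80,110),("circ",1,270,138),("long",0,180,130),("longsh",1,370,160),("blue",3,420,100),("bluesh",3,480,160),("patch",3,445,130),("patchsh",3,510,150),("tin",3,332,277),("tin",2,165,275),("red",3,555,293),("white",3,558,312),("orange",3,205,170),("green",3,235,190),("shelf",0,590,150)]:
    b=V[i]['bgr'][v-1:v+2,u-1:u+2].reshape(-1,3).mean(0);h=cv2.cvtColor(np.uint8([[b]]),cv2.COLOR_BGR2HSV)[0,0];print(n,h)
print(plane(V[0],[(608,5),(545,390)],.14).round(3))
E
```

```text
bristle [ 12 154 141]
bristle [ 13 159  80]
bristleshadow [ 12 157  86]
table [ 18 111 174]
tableshadow [ 16 126 113]
woodtray [ 12 146  98]
woodtray [ 11 144  90]
circ [ 14  42 165]
long [ 21  28 176]
longsh [ 16  54 137]
blue [110 113 106]
bluesh [108 132 108]
patch [ 23  25 173]
patchsh [ 15  45 113]
tin [ 14 109  54]
tin [ 14 100  51]
red [  6 175  86]
white [ 34  25 175]
orange [ 16 175 140]
green [ 49 118  78]
shelf [ 32  35 132]
[[0.303 0.585 0.14 ]
 [0.688 0.615 0.14 ]]
```

```bash
cat > seg.py <<'E'
from h import *
def blob(c,roi,f,close=3):
    x0,y0,x1,y1=roi;H=cv2.cvtColor(c['bgr'],cv2.COLOR_BGR2HSV).astype(int)
    m=f(H[...,0],H[...,1],H[...,2]).astype(np.uint8)*255
    k=np.zeros_like(m);k[y0:y1,x0:x1]=255;m&=k
    m=cv2.morphologyEx(m,cv2.MORPH_CLOSE,np.ones((close,close)));m=cv2.morphologyEx(m,cv2.MORPH_OPEN,np.ones((3,3)))
    cs,_=cv2.findContours(m,cv2.RETR_EXTERNAL,cv2.CHAIN_APPROX_NONE)
    return max(cs,key=cv2.contourArea)[:,0]
def cen(k):
    M=cv2.moments(k[:,None]);return M['m10']/M['m00'],M['m01']/M['m00']
def rect(c,k,z):
    P=plane(c,k,z)[:,:2];(x,y),(w,h),a=cv2.minAreaRect((P*1000).astype(np.float32))
    if w<h:w,h,a=h,w,a+90
    return np.round([x,y,w,h,(a+90)%180-90],1)
white=lambda h,s,v:(s<75)&(v>85)
brown=lambda h,s,v:(s>135)&(h<16)
suede=lambda h,s,v:((s>140)&(v>60))|((h>30)&(h<80)&(s>70))
dark=lambda h,s,v:(v<75)
eras=lambda h,s,v:((h<9)&(s>130))|((h>165)&(s>110))|((s<60)&(v>80))
def meas(n,obs,f,z,cl=3):
    ks=[(c,blob(c,r,f,cl)) for c,r in obs]
    x,e=tri([c for c,_ in ks],[cen(k) for _,k in ks])
    print(n,"tri",x.round(4),"err",round(e,4),*[rect(c,k,z).tolist() for c,k in ks]);return x
E
python3 - <<'E'
from seg import *
import pickle
V=pickle.load(open("V.pkl","rb"))
meas("blue short",[(V[2],(230,490-400,290,190)),(V[3],(415,80,490,175))],white,.004)
meas("blue long",[(V[2],(300,70,375,195)),(V[3],(495,70,570,195))],white,.004)
meas("wood long",[(V[0],(140,70,215,195)),(V[1],(310,60,390,195)),(V[2],(535,70,608,195))],white,.004)
meas("wood circ",[(V[0],(70,95,143,180)),(V[1],(235,95,315,180)),(V[2],(470,95,535,180))],white,.004)
meas("bristle",[(V[0],(340,115,450,250)),(V[1],(500,115,630,250))],brown,.042)
meas("suede",[(V[2],(10,130,110,250)),(V[3],(185,125,275,250))],suede,.022,7)
meas("tin",[(V[2],(135,245,202,307)),(V[3],(300,245,370,305))],dark,.029)
meas("eraser",[(V[2],(380,275,432,345)),(V[3],(530,270,590,340))],eras,.03,7)
meas("eraser",[(V[0],(40,270,110,340)),(V[3],(530,270,590,340))],eras,.03,7)
E
```

```text
blue short tri [ 0.4363 -0.1852  0.0036] err 0.0001 [437.4, -185.1, 76.4, 45.7, 7.1] [437.3, -185.1, 76.4, 45.4, 7.3]
blue long tri [ 0.4224 -0.0964  0.0035] err 0.0001 [426.0, -95.8, 125.4, 55.5, 7.4] [425.8, -95.7, 124.8, 55.2, 7.1]
wood long tri [0.4231 0.1931 0.0035] err 0.0004 [426.3, 193.2, 125.1, 55.3, 4.7] [426.2, 193.2, 125.0, 55.0, 4.8] [426.3, 193.8, 125.1, 55.6, 4.3]
wood circ tri [0.4329 0.1035 0.0034] err 0.0001 [433.6, 103.7, 68.3, 66.9, -11.2] [433.5, 103.3, 68.1, 68.1, 89.1] [433.6, 103.7, 68.1, 67.4, -62.0]
bristle tri [0.4847 0.4555 0.0227] err 0.0004 [482.5, 449.8, 118.1, 48.0, -17.5] [480.9, 439.8, 117.5, 63.8, -18.0]
suede tri [ 0.4918 -0.4515  0.0128] err 0.0001 [491.6, -445.3, 115.6, 61.5, 12.8] [492.0, -448.7, 116.9, 46.9, 12.6]
tin tri [ 6.327e-01 -3.207e-01  1.000e-04] err 0.0013 [612.1, -309.5, 79.4, 75.1, 1.4] [614.1, -322.0, 50.3, 49.1, -90.0]
eraser tri [0.6646 0.0037 0.0164] err 0.0001 [656.4, 0.4, 81.3, 33.0, 19.9] [655.8, -6.5, 86.4, 45.9, 21.6]
eraser tri [0.6653 0.0043 0.0158] err 0.0004 [656.7, 17.5, 71.1, 61.5, 20.5] [655.8, -6.5, 86.4, 45.9, 21.6]
```

Trays check out: patches are 3.5 mm up, the sizes match, and the centres are 90 mm apart. Next, close views of the four objects from two places each.

```bash
python3 - <<'E'
from seg import *
import pickle
W={}
for n,(x,y) in dict(suede=(.492,-.449),tin=(.615,-.321),eraser=(.665,.004),bristle=(.484,.453)).items():
    W[n]=[]
    for dx,dy in ((-.035,.04),(-.055,-.04)):
        ctrl.movep([x+dx,y+dy,.17],[180,0,90]);ctrl.wait(.15);W[n].append(shot("wrist",f"c_{n}{len(W[n])}"))
pickle.dump(W,open("W.pkl","wb"));print(ctrl.sense()['t'])
cv2.imwrite("pics/m2.png",np.vstack([np.hstack([c['bgr'][60:360,120:520] for c in W[a]]) if 0 else np.hstack([W[a][0]['bgr'][60:360,120:520],W[b][0]['bgr'][60:360,120:520]]) for a,b in (("suede","tin"),("eraser","bristle"))]))
E
```

```text
14.4833
```

View pics/m2.png

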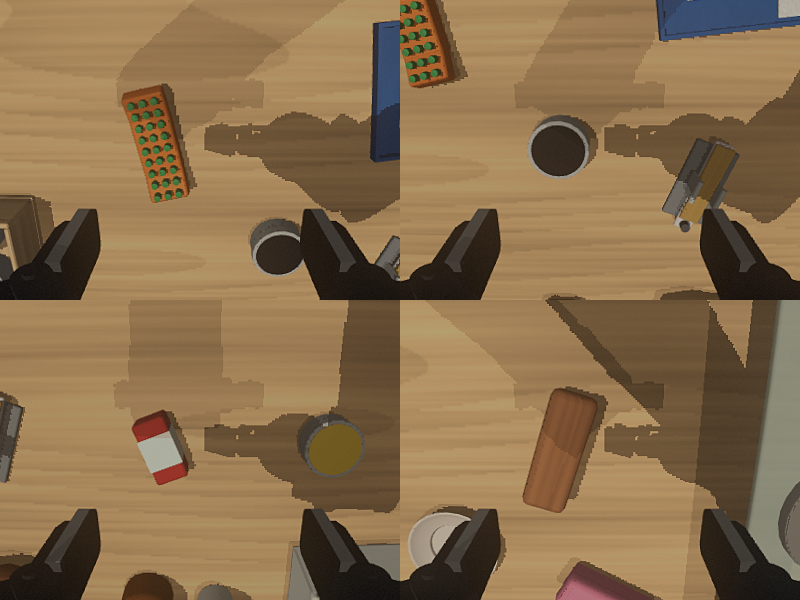

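Crops show the right four (offset 120,60): suede brush at crop (155,143), black tin (560,148), eraser (160,447) beside the yellow tin (333,445), and bristle brush (560,450) with pink (600,580) and the shelf to the right.

```bash
cat >> seg.py <<'E'
green=lambda h,s,v:(h>28)&(h<85)&(s>70)
red=lambda h,s,v:((h<9)|(h>170))&(s>150)
E
python3 - <<'E'
from seg import *
import pickle
W=pickle.load(open("W.pkl","rb"))
approx=dict(suede=(.492,-.449,.029),tin=(.615,-.321,.029),eraser=(.665,.004,.03),bristle=(.484,.453,.042))
def roi(c,p,r=65):
    q=c['R'].T@(np.array(p)-c['o']);u=c['fx']*q[0]/q[2]+c['cx'];v=c['fy']*q[1]/q[2]+c['cy'];return (int(u-r),int(v-r-15),int(u+r),int(v+r+15))
H={}
for n,f,cl,z,r in (("suede",green,15,.029,75),("suede",suede,7,.022,75),("tin",dark,3,.029,40),("eraser",eras,9,.03,45),("bristle",brown,5,.042,70)):
    meas(n,[(c,roi(c,approx[n],r)) for c in W[n]],f,z,cl)
E
```

```text
suede tri [ 0.4927 -0.4511  0.027 ] err 0.0001 [495.1, -450.5, 104.2, 30.2, 12.7] [495.1, -450.5, 104.6, 28.7, 12.5]
suede tri [ 0.4906 -0.4513  0.0144] err 0.0004 [491.8, -447.9, 117.9, 48.0, 12.8] [492.3, -450.9, 120.5, 41.1, 12.9]
tin tri [ 0.6134 -0.3219  0.0289] err 0.0002 [614.3, -321.9, 50.1, 49.9, 89.8] [613.4, -321.6, 52.1, 51.3, -55.6]
eraser tri [0.6659 0.0043 0.0168] err 0.0001 [662.6, 6.0, 68.6, 38.1, 21.2] [661.5, 3.0, 72.3, 33.4, 20.7]
bristle tri [0.4822 0.4545 0.0303] err 0.0001 [481.0, 455.3, 122.8, 43.4, -18.1] [481.4, 451.6, 119.7, 45.0, -17.8]
```

```bash
cat > pp.py <<'E'
from seg import *
def st(m):
    s=ctrl.sense();print(m,"t",round(s['t'],1),"p",s['position'].round(4),"yaw",s['tool_rot'][2].round(1),"gap",round(s['finger_gap'],4),"F",np.round(s['contact_force'],1));return s
def pick(x,y,yaw,z,f=40):
    ctrl.movep([x,y,.12],[180,0,yaw]);ctrl.move_straight([x,y,z+.03],vel=.2);ctrl.move_straight([x,y,z],vel=.06);st("down")
    ctrl.gripper_close(f);st("shut");ctrl.move_straight([x,y,.13],vel=.15);ctrl.wait(.2);return st("lift")
def place(x,y,yaw,z):
    ctrl.movep([x,y,.13],[180,0,yaw]);ctrl.move_straight([x,y,z+.025],vel=.2);ctrl.move_straight([x,y,z],vel=.04);ctrl.wait(.2);st("set")
    ctrl.ungrasp();st("open");ctrl.move_straight([x,y,.14],vel=.15)
E
python3 - <<'E'
from pp import *
ctrl.ungrasp()
s=pick(.494,-.4505,102.7,.006)
c=shot("wrist","heldsuede")
if .036<s['finger_gap']<.044: place(.426,-.0958,97.2,.0105)
ctrl.movep([.40,-.13,.20],[180,0,90]);ctrl.wait(.2);d=shot("wrist","blue1")
cv2.imwrite("pics/m3.png",np.hstack([c['bgr'],d['bgr']])[:, :, :] if 0 else np.vstack([cv2.resize(c['bgr'],(480,300)),cv2.resize(d['bgr'],(480,300))]))
E
```

```text
down t 19.0 p [ 0.4938 -0.4504  0.0056] yaw 102.7 gap 0.0855 F [-0.1 -0.2 -0.1]
shut t 19.7 p [ 0.494  -0.4505  0.006 ] yaw 102.7 gap 0.0001 F [ 0.2 -0.7  0.3]
lift t 20.9 p [ 0.4933 -0.4498  0.1285] yaw 102.7 gap 0.0001 F [0.  0.7 0.1]
```

View pics/m3.png

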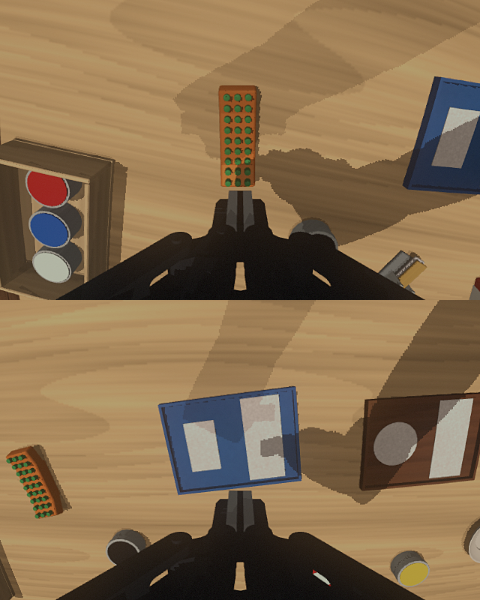

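The gripper shut on nothing: the gap is 0, though the brush still appears under the TCP at about (240,135). I'll re-measure the brush and look from close by.

```bash
python3 - <<'E'
from pp import *
ctrl.ungrasp()
V=[]
for dx,dy in ((-.035,.04),(-.055,-.04)):
    ctrl.movep([.492+dx,-.449+dy,.17],[180,0,90]);ctrl.wait(.15);V.append(shot("wrist",f"s2_{len(V)}"))
st("x")
a=cv2.imread("pics/c_suede0.png");a=a[100:330,150:400]
b=V[0]['bgr'][100:330,150:400]
print(np.abs(a.astype(int)-b).mean())
def roi(c,p,r=75):
    q=c['R'].T@(np.array(p)-c['o']);u=c['fx']*q[0]/q[2]+c['cx'];v=c['fy']*q[1]/q[2]+c['cy'];return (int(u-r),int(v-r-15),int(u+r),int(v+r+15))
meas("nubs",[(c,roi(c,(.492,-.449,.029))) for c in V],green,.029,15)
meas("body",[(c,roi(c,(.492,-.449,.029))) for c in V],suede,.022,7)
# look from the side while the open jaws straddle it
ctrl.movep([.494,-.4505,.10],[180,0,102.7]);ctrl.move_straight([.494,-.4505,.03],vel=.15)
c=shot("scene");cv2.imwrite("pics/m4.png",np.vstack([cv2.resize(c['bgr'][60:160,190:330],(560,400),interpolation=cv2.INTER_CUBIC)]));st("straddle")
E
```

```text
x t 25.2 p [ 0.4373 -0.4878  0.1701] yaw 90.1 gap 0.0857 F [ 0.8  0.1 -0.1]
4.796063768115942
nubs tri [ 0.4925 -0.4511  0.028 ] err 0.0001 [495.2, -450.6, 104.4, 30.3, 12.6] [495.4, -450.5, 105.3, 28.6, 12.5]
body tri [ 0.4906 -0.4515  0.0147] err 0.0002 [491.8, -447.8, 117.8, 48.6, 12.7] [492.3, -451.4, 120.2, 40.5, 12.7]
straddle t 26.4 p [ 0.4948 -0.4521  0.0319] yaw 102.7 gap 0.0854 F [-0.2  0.   1.5]
```

View pics/m4.png

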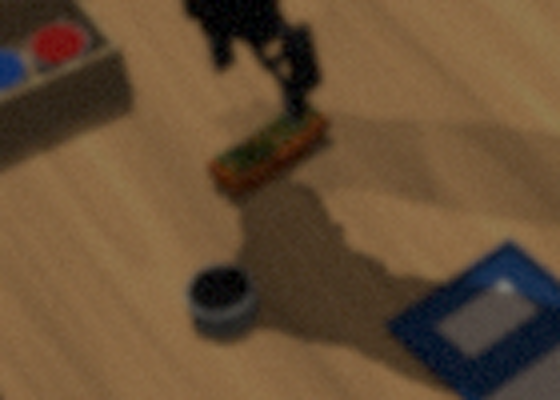

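The brush hasn't moved (0.2 mm), and the fingertips seem to stand well above where the reported TCP puts them. I'll check `tcp_to_grasp` and touch bare table with shut fingers to find the true tip height.

```bash
python3 - <<'E'
from pp import *
print(ctrl.tcp_to_grasp)
ctrl.move_straight([.494,-.4505,.10],vel=.2)
ctrl.movep([.45,-.32,.06],[180,0,90]);ctrl.gripper_close(20);ctrl.move_straight([.45,-.32,.012],vel=.1);ctrl.wait(.2);f0=st("pre")['contact_force'][2]
z=.012
while z>-.045:
    z-=.002
    ctrl.move_straight([.45,-.32,z],vel=.05);s=ctrl.sense()
    if abs(s['contact_force'][2]-f0)>4: break
st("touch")
c=shot("scene","touch");cv2.imwrite("pics/m5.png",np.vstack([cv2.resize(c['bgr'][70:170,230:370],(560,400)),cv2.resize(shot("wrist")['bgr'],(560,350))[150:]]))
ctrl.move_straight([.45,-.32,.1],vel=.2)
E
```

```text
0.0187
pre t 29.1 p [ 0.4507 -0.3206  0.0129] yaw 90.0 gap -0.0003 F [0.5 1.  1.2]
touch t 35.3 p [ 0.4504 -0.3204 -0.0356] yaw 90.0 gap 0.0001 F [-4.3  3.3 18.4]
```

View pics/m5.png

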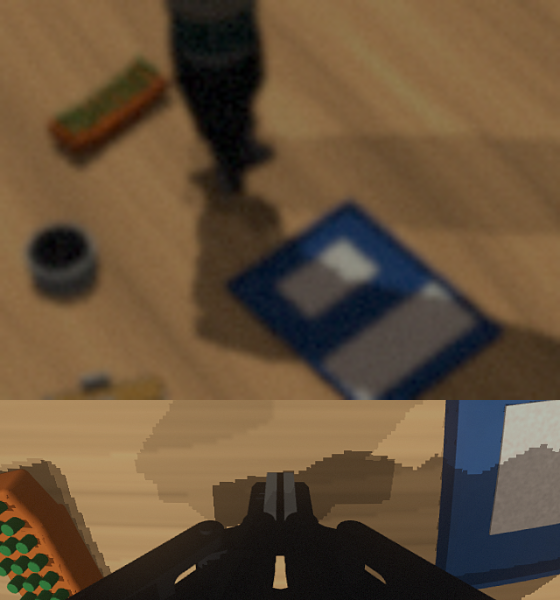

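Contact came at a reported z of −0.0356, so the real fingertips stand about 35 mm behind the reported TCP. The wrist view puts the tip at about (320,254), which fits no sideways offset. I lower all grasp heights by 35 mm.

```bash
sed -i 's/^def pick(x,y,yaw,z,f=40):/D=.035  # real tips stand this far behind the reported TCP (touch test)\n&\n    z-=D/; s/^def place(x,y,yaw,z):/&\n    z-=D/' pp.py
python3 - <<'E'
from pp import *
c=shot("scene");print(plane(c,(288.3,117.5),0).round(3))
ctrl.ungrasp()
s=pick(.494,-.4505,102.7,.006)
c=shot("wrist","heldsuede2")
if .036<s['finger_gap']<.044: place(.426,-.0958,97.2,.0105)
ctrl.movep([.40,-.13,.20],[180,0,90]);ctrl.wait(.2);d=shot("wrist","blue2")
cv2.imwrite("pics/m6.png",np.vstack([cv2.resize(c['bgr'],(480,300)),cv2.resize(d['bgr'],(480,300))]))
E
```

```text
[[ 0.452 -0.311  0.   ]]
down t 39.1 p [ 0.4938 -0.4503 -0.0294] yaw 102.7 gap 0.0854 F [ 0.9 -0.1 -0. ]
shut t 39.6 p [ 0.4945 -0.451  -0.0283] yaw 102.7 gap 0.039 F [ 0.2 -0.2  2.3]
lift t 41.0 p [ 0.4935 -0.4499  0.1288] yaw 102.7 gap 0.0386 F [ 0.1  0.7 -0.7]
set t 44.2 p [ 0.4253 -0.0955 -0.0244] yaw 97.2 gap 0.0389 F [-1.5  0.3  6. ]
open t 44.7 p [ 0.426  -0.0958 -0.0246] yaw 97.2 gap 0.0856 F [0.6 0.2 0.2]
```

View pics/m6.png

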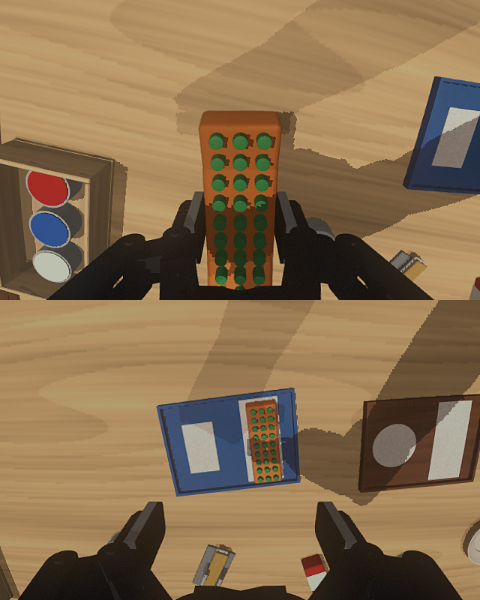

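The brush is held well (gap 39 mm) and set on the long patch at (265,442), slightly to the right of centre in view. I measure it now before the next picks.

```bash
python3 - <<'E'
from pp import *
V=[]
for y in (-.16,-.04):
    ctrl.movep([.38,y,.20],[180,0,90]);ctrl.wait(.2);V.append(shot("wrist",f"b3_{len(V)}"))
def roi(c,p,r=75):
    q=c['R'].T@(np.array(p)-c['o']);u=c['fx']*q[0]/q[2]+c['cx'];v=c['fy']*q[1]/q[2]+c['cy'];return (int(u-r),int(v-r-15),int(u+r),int(v+r+15))
meas("nubs",[(c,roi(c,(.426,-.096,.029),70)) for c in V],green,.032,15)
meas("body",[(c,roi(c,(.426,-.096,.029),70)) for c in V],suede,.026,7)
meas("short",[(c,roi(c,(.437,-.185,.004),45)) for c in V],white,.004)
st("")
E
```

```text
nubs tri [ 0.4236 -0.0946  0.0314] err 0.0002 [426.5, -94.1, 105.3, 29.0, 7.1] [426.6, -94.4, 104.8, 30.1, 7.4]
body tri [ 0.4196 -0.0952  0.0253] err 0.0012 [422.5, -93.6, 129.3, 44.1, 6.6] [423.2, -92.1, 128.2, 54.3, 7.4]
short tri [ 0.4358 -0.1852  0.0042] err 0.0001 [437.5, -185.0, 76.5, 45.6, 7.2] [437.5, -185.3, 76.3, 45.6, 7.1]
 t 47.9 p [ 0.3803 -0.0408  0.2   ] yaw 89.9 gap 0.0854 F [ 0.3 -1.  -0.1]
```

The suede brush is within about 2 mm of its patch centre, with yaw 7.2° and nubs at 31 mm as expected. Now the eraser, tin and bristle brush, each guarded by its finger gap.

```bash
python3 - <<'E'
from pp import *
import sys
for n,pk,pl,w in (("eraser",(.6645,.0043,111,.007),(.4374,-.1852,97.2,.0115),.034),
                  ("tin",(.6135,-.3218,4.6,.006),(.4335,.1036,4.6,.0105),.060),
                  ("bristle",(.482,.454,72.1,.014),(.4263,.1933,94.6,.0185),.044)):
    print(n);s=pick(*pk)
    if abs(s['finger_gap']-w)>.005: print("STOP");sys.exit()
    place(*pl)
p=ctrl.sense()['position']
V=[]
for y in (.06,.00):
    ctrl.movep([.36,y,.24],[180,0,90]);ctrl.wait(.3);V.append(shot("wrist",f"f_{len(V)}"))
st("end")
cv2.imwrite("pics/m7.png",V[0]['bgr'])
E
```

```text
eraser
down t 50.5 p [ 0.6642  0.0043 -0.0284] yaw 111.0 gap 0.0856 F [ 0.2 -0.3  0.4]
shut t 51.0 p [ 0.665   0.0043 -0.0275] yaw 111.0 gap 0.0336 F [ 0.9 -0.3  1.9]
lift t 52.4 p [0.6637 0.0044 0.1288] yaw 111.0 gap 0.0328 F [ 0.9  0.1 -0.7]
set t 55.3 p [ 0.4367 -0.1849 -0.0235] yaw 97.2 gap 0.0332 F [-3.8  1.   5.9]
open t 55.9 p [ 0.4375 -0.1852 -0.0235] yaw 97.2 gap 0.0855 F [ 0.5 -0.3  0.3]
tin
down t 59.9 p [ 0.6133 -0.3217 -0.0294] yaw 4.6 gap 0.0855 F [0.3 0.1 0.4]
shut t 60.3 p [ 0.6144 -0.3223 -0.0279] yaw 4.6 gap 0.0583 F [0.3 0.6 4. ]
lift t 61.7 p [ 0.6128 -0.3214  0.1287] yaw 4.6 gap 0.0584 F [ 0.3  0.8 -0.9]
set t 65.1 p [ 0.4329  0.1036 -0.0241] yaw 4.6 gap 0.0583 F [-4.  -0.6  8.7]
open t 65.5 p [ 0.4335  0.1036 -0.0247] yaw 4.6 gap 0.0851 F [-0.6 -0.3 -0.3]
bristle
down t 69.5 p [ 0.4817  0.4539 -0.0214] yaw 72.1 gap 0.0852 F [0.6 0.1 0.1]
shut t 69.9 p [ 0.4825  0.4544 -0.0204] yaw 72.1 gap 0.0434 F [0.1 0.2 1. ]
lift t 71.3 p [0.4813 0.4535 0.1287] yaw 72.1 gap 0.0432 F [ 0.1 -0.7 -2.1]
set t 74.1 p [ 0.4256  0.193  -0.0165] yaw 94.6 gap 0.0435 F [-2.9 -1.1  6.6]
open t 74.6 p [ 0.4264  0.1933 -0.0166] yaw 94.6 gap 0.0854 F [ 0.1  0.5 -0.1]
end t 77.5 p [0.36   0.0006 0.24  ] yaw 90.1 gap 0.0854 F [ 0.2 -0.1  0.4]
```

View pics/m7.png

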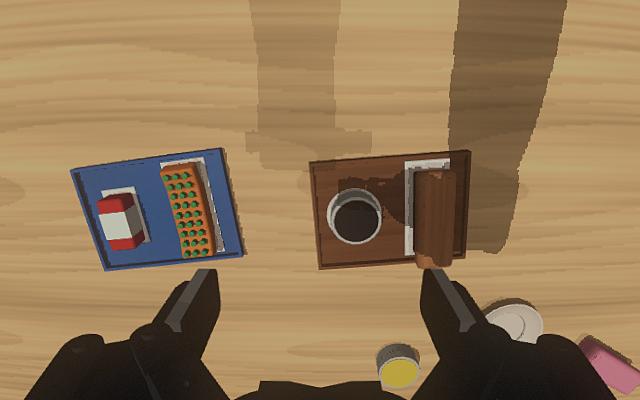

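All four are in their trays: eraser (120,222), suede brush (187,210), tin (355,217) and bristle brush (435,217). Now I measure them from more nearly overhead.

```bash
python3 - <<'E'
from pp import *
def roi(c,p,ru,rv):
    q=c['R'].T@(np.array(p)-c['o']);u=c['fx']*q[0]/q[2]+c['cx'];v=c['fy']*q[1]/q[2]+c['cy'];return (int(u-ru),max(0,int(v-rv)),int(u+ru),int(v+rv))
V={}
for n,ys in (("w",(.20,.10)),("b",(-.09,-.19))):
    V[n]=[]
    for y in ys:
        ctrl.movep([.44,y,.20],[180,0,90]);ctrl.wait(.3);V[n].append(shot("wrist",f"e_{n}{len(V[n])}"))
def loc(n,x,c0,yaw):
    d=x[:2]-np.array(c0);t=np.radians(yaw);print("   ",n,"off mm (tray x,y)",(1000*np.array([d@[np.cos(t),np.sin(t)],d@[-np.sin(t),np.cos(t)]])).round(1))
loc("tin",meas("tin",[(c,roi(c,(.4335,.1036,.033),28,28)) for c in V['w']],dark,.033),(.4335,.1036),4.6)
loc("bri",meas("bristle",[(c,roi(c,(.4263,.1933,.046),36,75)) for c in V['w']],lambda h,s,v:(s>120)&(h<16)&(v>75),.046,5),(.4263,.1933),4.6)
loc("era",meas("eraser",[(c,roi(c,(.4374,-.1852,.02),36,48)) for c in V['b']],lambda h,s,v:((h<9)|(h>168))&(s>110),.034,41),(.4374,-.1852),7.2)
loc("sue",meas("nubs",[(c,roi(c,(.426,-.096,.03),45,70)) for c in V['b']],green,.033,15),(.426,-.0958),7.2)
st("")
cv2.imwrite("pics/m8.png",np.hstack([V['b'][1]['bgr'][0:300,170:520],V['w'][1]['bgr'][0:300,200:600]]))
E
```

```text
tin tri [0.4308 0.1035 0.0327] err 0.0001 [431.2, 103.4, 49.8, 49.5, 89.4] [431.2, 103.3, 50.3, 49.1, -89.9]
    tin off mm (tray x,y) [-2.7  0.1]
bristle tri [0.4161 0.189  0.0612] err 0.0016 [421.8, 192.1, 130.4, 67.2, -2.2] [420.4, 192.8, 133.6, 56.2, 8.2]
    bri off mm (tray x,y) [-10.6  -3.4]
eraser tri [ 0.4377 -0.1838  0.02  ] err 0.0001 [435.9, -180.0, 67.0, 37.4, 6.7] [435.9, -183.8, 67.6, 32.1, 6.9]
    era off mm (tray x,y) [0.5 1.3]
nubs tri [ 0.4228 -0.0947  0.0304] err 0.0001 [425.2, -94.3, 103.4, 28.6, 7.2] [425.7, -94.9, 104.1, 30.1, 7.1]
    sue off mm (tray x,y) [-3.   1.5]
 t 81.6 p [ 0.44   -0.1891  0.2   ] yaw 90.1 gap 0.0856 F [ 0.  -0.   0.1]
```

View pics/m8.png

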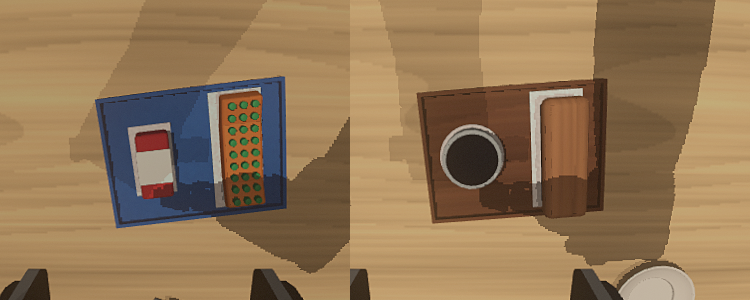

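In the tray the brush's top face spans (543,100)–(588,97)–(587,214)–(544,217) in the right panel. The bristle mask ran into the similar-coloured tray, so I re-measure it by its brightness.

```bash
python3 - <<'E'
from pp import *
print("hand", rect({**(ctrl.movep([.44,.10,.20],[180,0,90]) or {}),**(ctrl.wait(.3) or {}),**(c1:=shot("wrist"))},np.array([(543,100),(588,97),(587,214),(544,217)],float)-[150,0],.046))
ctrl.movep([.44,.20,.20],[180,0,90]);ctrl.wait(.3);c0=shot("wrist","e_w3")
for c,v0 in((c1,105),(c1,115),(c0,105),(c0,115)):
    q=c['R'].T@(np.array((.4263,.1933,.046))-c['o']);u=int(c['fx']*q[0]/q[2]+c['cx']);v=int(c['fy']*q[1]/q[2]+c['cy'])
    k=blob(c,(u-36,max(0,v-72),u+36,v+72),lambda h,s,w:(s>115)&(h<15)&(w>v0),5);print(cen(k),rect(c,k,.046))
cv2.imwrite("pics/m9.png",cv2.resize(c0['bgr'][0:280,200:450],(500,560)))
st("")
E
```

```text
hand [428.3 191.8 113.9  43.4   4.1]
(418.3267556049657, 135.7801093199926) [409.5 193.3  80.6  46.7   4.7]
(417.58855803281955, 136.4484512943289) [409.7 191.5  78.6  44.1   1.9]
(310.9554267885001, 152.3865983210757) [428.5 191.3 118.2  50.5  -4.9]
(310.81784770399736, 151.64924017178723) [428.7 193.3 114.9  37.9   4. ]
 t 83.9 p [0.4401 0.1992 0.2001] yaw 89.9 gap 0.0854 F [0.6 0.3 1. ]
```

View pics/m9.png

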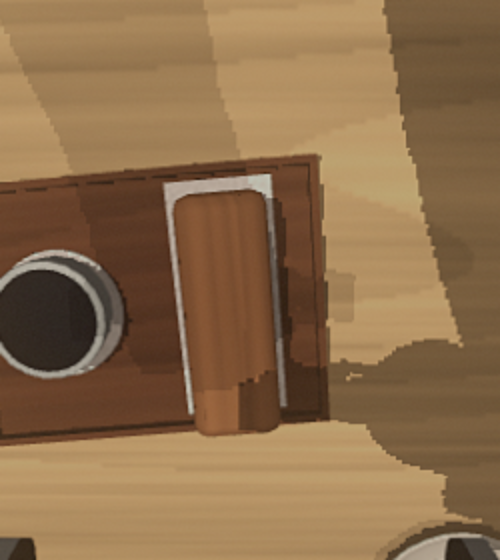

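The bristle brush spans (175,198)–(265,190)–(281,430)–(197,435) in this crop, centred on its patch within the white margins. Last check: triangulate its two ends for height and tilt, and recheck the fixed things from the outer cameras.

```bash
python3 - <<'E'
from pp import *
c0=shot("wrist");c1=dict(c0);c1['o']=c0['o']-[0,.0992,0]
for n,a,b in (("near",(415.5,98.5),(310,97)),("far",(415.5,215.5),(319.5,216.5))):
    x,e=tri((c1,c0),(a,b));print(n,x.round(4),round(e,4))
ctrl.movep([.40,-.10,.35],[180,0,90]);ctrl.wait(.3)
a,b=shot("scene"),shot("side");
for n,p in (("scene",a),("side",b)):
    o=cv2.imread(f"pics/{n}0.png").astype(int);d=np.abs(o-p['bgr']).max(2)
    for m,u,v in ((("yellow",316,255),("saucer",365,290),("clip",255,172)) if n=="scene" else (("yellow",333,187),("saucer",296,166),("clip",396,271))): print(n,m,"mean diff",d[v-10:v+11,u-12:u+13].mean().round(1))
st("")
cv2.imwrite("pics/fin.png",b['bgr'])
E
```

```text
near [0.3717 0.191  0.0329] 0.0005
far [0.4894 0.1997 0.0357] 0.0004
scene yellow mean diff 4.9
scene saucer mean diff 4.9
scene clip mean diff 4.5
side yellow mean diff 8.7
side saucer mean diff 9.4
side clip mean diff 6.9
 t 85.6 p [ 0.4001 -0.0996  0.3498] yaw 90.1 gap 0.0857 F [ 1.  -1.1 -0.1]
```

View pics/fin.png

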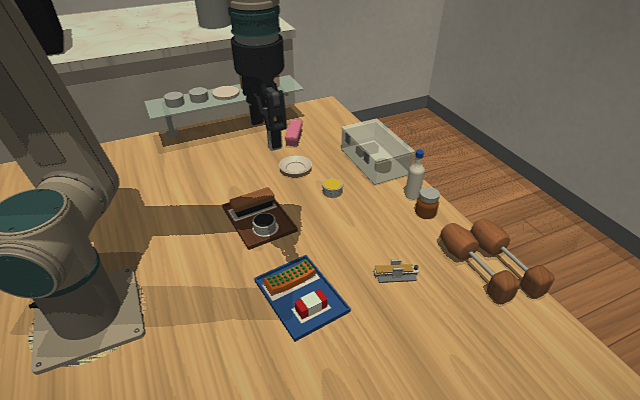

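All four things stand in their trays, with the fixed things unchanged at (333,187), (296,166) and (396,271). The bristle brush is level within about 1.5° and its centre is about 4–5 mm off. Handing in.

```bash
python3 -c "
from station import ctrl
print(ctrl.hand_in(), ctrl.sense()['t'])"
```

```text
the job is handed in; nothing more can be done
the job is handed in; nothing more can be done
```

The suede brush and eraser are in the blue tray, and the bristle brush and black tin are in the wooden tray. I handed the job in at about 86 s of the 120 s; no verdict was given.

**Missed grasp:** my first grasp of the suede brush closed on nothing and did not move it. A touch on bare table showed the real fingertips stand about 35 mm behind the reported TCP. I lowered all heights by that amount, and all four grasps then held at gaps close to the expected widths.

**Last checks:**

| Thing | Offset from patch centre | Other |
|---|---|---|
| Suede brush | up to about 3 mm | aligned with patch, right height |
| Eraser | about 1 mm | within 1° of the patch |
| Black tin | about 3 mm | disc at 32.7 mm, as expected |
| Bristle brush | about 2–5 mm | aligned within about 1°, level within about 1.5° |

The yellow tin, saucer and clip look unmoved in both outside cameras; I compared pictures and did not measure them again.

**Checks that disagreed:**
- The colour mask for the bristle brush ran into the tray of similar brown, so its figures come from corner pixels read by eye.
- Those corners put the brush's top at about 34 mm instead of 46 mm. I put this down to its rounded edges and the pixel reading, because it looks upright in every view.
- The scene camera placed the fingertip about 9 mm from the commanded position in y, again from a pixel read by eye. The placements did not bear that out.

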